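Clip the print down and hold the sprung screen just short of its balance point

TASK

First snap the black spring clip around the tall pin on the printing press, right down on the print board, and let go of it, so that the print stays put. Then take the screen by its handle bar, raise it past its balance point (but not up to its back stop, and never let it drop or fly up), bring it back and keep holding it still about 7 degrees below the balance point, where it would fall shut if you let go. The program finishes while still holding the handle; leave everything else on the table alone.

Things in the scene. Friction and masses are not known exactly. Their poses are not given: they have to be found in the camera images.
- press: tabletop printing press, fixed to the table: plywood bed 360 (x) x 260 (y) x 20 mm high with a thin brown print board on it (top of the board 26 mm above the table). Origin: centre of the bed's underside, at table height. Its x axis points from the front (pins, handle) to the hinge at the back; z up.
- pin: tall bare steel pin, upright, 12 mm thick, 45 mm high, in the front left or right corner of the print board. Origin: its foot, on the top of the board (26 mm above the table). In the other front corner stands a squat stud, 22 mm thick, 12 mm high: not that one. The bed's front edge is 45 mm ahead of the pin; a clip whose handles point to the front overhangs it.
- clip: black plastic spring clip (like a big clothes peg) lying on its side on the table, hinge axis vertical; 28 mm high, 115 mm long, about 80 g. Origin: on the hinge axis, at the underside; z up. The body is the lever on the +y side. The clip's middle line, from hinge to jaws, is the body's x axis turned clockwise (from above) by half of joint clip_jaw. Handles reach to -67 mm, jaws to +49 mm.
- clip_jaw (a joint): angle between the clip's levers, rad: 0 jaws shut (at rest), 0.52 fully open (hard stop), about 0.1 when the jaws grip the 12 mm pin. A spring shuts the jaws; squeezing the handles fully takes about 15 N on each side: grip with 25 to 40 N.
- clip_grip (a point): where to squeeze the handles, from their two outer sides: 47 mm behind the hinge on the middle line (jaws shut), at mid-height, 14 mm above the underside. The handles are here 57 mm wide over the outside at rest and 34 mm when fully squeezed; their faces are then parallel.
- clip_throat (a point): place of the pin between the jaws: 35 mm ahead of the hinge on the middle line (jaws shut), at the underside; 26 to 37 mm is good. Inward lips at the jaw tips (from 43 mm on) keep the pin in. Fully squeezed, the jaws are about 26 mm apart here and the lips 23 mm, so the open clip can be lowered over the pin from above.
- screen (a joint): opening angle of the screen (wooden frame 185 x 200 x 22 mm with mesh, hinged at its far edge: axis along the press's y, 150 mm behind the press's centre, 41 mm above the table), rad: 0 lying shut, 1.4 at its back stop. A spring helps to lift it. BALANCE POINT at 0.88 rad: below it falls shut, above it swings on up to the stop by itself; within 0.03 rad of it friction may hold it. Handle force under 2 N.
- handle (a point): round steel handle bar at the screen's front, 12 mm thick, 130 mm long along the press's y. The point is the middle of the bar: 230 mm ahead of the hinge axis and 20 mm above it (61 mm above the table) with the screen shut; it turns with the screen. 45 mm clear of the frame: fingers may pinch it from above, closing along the press's x, and the bar can turn between them.
- ink_tin: ink tin, diameter 72 mm, 62 mm high, loose; origin at its foot. Leave it alone.
- tape: roll of tape, diameter 96 mm, 24 mm high, loose. Leave it alone.
- squeegee: wooden squeegee 140 mm long, 24 mm high, loose. Leave it alone.
- brayer: ink roller with a wooden handle, 170 mm long, lying loose. Leave it alone.
- cup: white cup, diameter 72 mm, 85 mm high, loose. Leave it alone.
- knife: ink knife (spatula), 190 mm long, lying loose. Leave it alone.
- ink_bottle: white bottle, diameter 60 mm, 160 mm high, loose. Leave it alone.
Not all that is in view belongs to the job. What is shaped like the clip but green is not meant.

How it is judged:
By the outcome, as a careful person would: the job done as asked, in the order asked, and still so for the second after the job is handed in, while the arm keeps its last pose, push and grip.
It also fails if it takes over 64 s, if anything falls off the work surface, if the arm or the gripper's body presses on something with over 40 N, if the wrist force passes 120 N, or if a joint passes its speed limit or range.

ROBOT

A 7-joint arm with a two-finger parallel gripper is mounted at the origin on the work surface. World frame = base frame: x ahead of the robot, y to its left, z up, the work surface at z = 0. Lengths are in m, angles in rad, forces in N, time in s.
With the tool pointing down it reaches from about 0.4 to 0.85 m from the base axis. Payload 4.5 kg.
Tool frame: the origin (TCP) lies midway between the tips of the shut fingers; the grasp point (between the pads) lies 19 mm behind it; z points along the fingers, y is the line along which they close (so a half turn about z gives the same grasp; the last joint's range is limited). The gripper opens to 88 mm and grips with 3 to 60 N. Pads are 18 mm wide; open, the fingers measure 123 mm over their backs; the gripper's body (75 mm by 187 mm) begins 45 mm behind the grasp point.
Start: joints at [1.156, 0.689, -0.195, 1.565, 0.157, 0.902, -0.215], TCP at [0.271, -0.563, 0.239] pointing down, gripper open.
Joint ranges: [-3.01, 3.01], [-0.46, 2.08], [-1.47, 1.51], [0.13, 2.56], [-1, 4.14], [0.04, 2.09], [-2.66, 2.66]. Speed limits (rad/s): [2.57, 2.57, 3.14, 3.14, 3.14, 3.14, 3.14].

INTERFACE

Orientations are given as a unit quaternion [x, y, z, w].
In Python, from plant import r gives the robot as it stands. The module is installed in compiled form; this text tells all that it offers.
- The arm moves only by the tool step_arm, never from a script. Its argument "series" is a list of rows, each a list of 7 numbers: the shift along the world's x, y, z in mm, then the turn, a rotation vector about the world's x, y, z in rad, then the closure, from 0 (fully open) to 1 (shut). A call has 1 to 20 rows; each row shifts and turns the commanded pose from where the row before left it; what a row does not reach is not made up. A row lasts 1/10 s, in which the tool goes at most 50 mm and 8.59 degrees, less where a joint would pass 70% of its speed; a pose out of reach is approached as far as the arm can. A call is refused whole if a number of a shift passes 50 or a number of a turn 0.15, either way. A call with a gripper value outside its range is refused whole. The fingers move at their own pace and stop on an object; "force" is the grip in N (left out, the last holds). Time passes only in rows, so rows that do not move let the fingers close. It gives the time, the measured TCP pose, the force, the opening and the grip force at its end, in the units of the state.
- r.get_state(): the state, without advancing time (a new reading comes with each control period).
- r.snapshot(name): name is "side" or "top"; returns (picture, depth): 400x640x3 uint8, blue, green, red; 400x640 float32, m along the optical axis (not along the pixel's ray), 0 where there is no reading.
- r.get_calibration(name): a dict with "intrinsics" (3x3 intrinsics, pixels), "pose" (4x4, takes a point from camera to world coordinates). Camera axes: x right, y up, looking along -z (the intrinsics and any distortion apply to the point x, -y, -z); pixel columns grow to the right and rows downward; lengths in m; the calibration is good to about 2 mm. A picture is of the moment at which its call begins. get_calibration takes no time and is no camera call.
- r.finish_job(): hands the job in; it is judged then, once.
The state is a dict: "clock": time; "q": joint angles; "qd": joint speeds; "joint_torque": joint torques, N m; "tool_pos": TCP position; "eef_rot": TCP orientation; "contact_force": force on the tool from outside, world axes, zero at the start; "moment": the same for the moment, N m; "opening": opening from 0.0 (shut) to 1.0 (fully open); "finger_force": force on a finger pad.
Only numpy, scipy, OpenCV 4.12 (cv2) and the standard library are available. Lean on these libraries where they do the work, as an engineer would, in place of code of your own. Each camera call takes 0.05 s, during which the arm holds its last target. There are 200 camera calls.

## Working session

There is one attempt and no reset: what is moved stays moved. The work goes in short steps, Python scripts to look and compute and a tool call to move; the robot and the scene stay as the last step left them, time stands still between calls to the robot, and variables do not carry over. Pictures are saved under pics/ and viewed, at most 13 in all, crops included, and the job is handed in when it is done.

Besides the shell and the picture viewer there is one more tool, called after "Call:" by a JSON object that holds its "op" and its "data", one argument or row to a line. step_arm: Moves the arm, as the interface text tells. Its arguments: {"type":"object","properties":{"series":{"type":"array"},"force":{"type":"number"}},"required":["series"]}

```bash
mkdir -p pics
python3 - <<'E'
from plant import r
import cv2,numpy as np
for n in("top","side"):
    p,d=r.snapshot(n); cv2.imwrite(f"pics/{n}0.png",p); np.save(f"pics/{n}0.npy",d)
    c=r.get_calibration(n); print(n,np.round(c["intrinsics"],1).tolist(),np.round(c["pose"],3).tolist(),c.keys())
s=r.get_state();print(s)
E
```

```text
top [[428.1, 0.0, 322.7], [0.0, 428.1, 203.1], [0.0, 0.0, 1.0]] [[0.03, 0.996, -0.082, 0.444], [-0.999, 0.029, -0.021, 0.072], [-0.019, 0.082, 0.996, 1.435], [0.0, 0.0, 0.0, 1.0]] dict_keys(['intrinsics', 'pose'])
side [[427.7, 0.0, 317.5], [0.0, 427.7, 201.0], [0.0, 0.0, 1.0]] [[-0.681, 0.436, -0.588, -0.314], [-0.732, -0.384, 0.563, 0.924], [0.019, 0.814, 0.58, 0.938], [0.0, 0.0, 0.0, 1.0]] dict_keys(['intrinsics', 'pose'])
{'clock': 0.1, 'q': array([ 1.15577935,  0.68990966, -0.19453157,  1.56620658,  0.15729528,
        0.90252749, -0.21511286]), 'qd': array([ 8.30544246e-04,  4.22510605e-04,  8.16739175e-04, -3.46629651e-03,
       -6.58256866e-04,  6.21219793e-05,  1.54240016e-03]), 'joint_torque': array([-3.77033241e-03, -5.28507578e+01, -1.27196755e+00, -1.53839815e+01,
       -5.26132411e-02,  1.94199856e-03,  1.17570218e-05]), 'tool_pos': array([ 0.27091003, -0.56261043,  0.23799349]), 'eef_rot': array([ 9.74918307e-01,  2.22561466e-01, -2.38823429e-04, -7.94891611e-04]), 'contact_force': array([-0.47471365,  0.15342766,  0.57185879]), 'moment': array([ 0.007703  ,  0.00711279, -0.03771648]), 'finger_force': 0.0, 'opening': 1.0021361904731936}
```

View pics/top0.png

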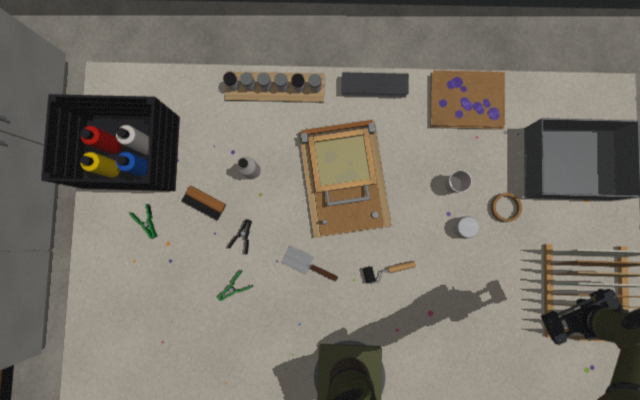

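View pics/side0.png

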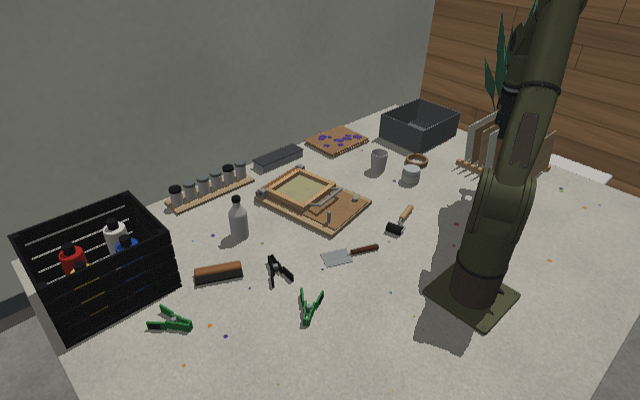

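The black clip is at top-view (240,236). Lookalikes are the green clips at (145,221) and (235,287), which I reject by colour. Pin candidates are (322,222) and (375,215). I'll check these in one close crop and measure them in the same step.

```bash
cat > h.py <<'E'
import cv2,numpy as np
from plant import r
def ray(n,u,v):
    c=r.get_calibration(n);K=c["intrinsics"];T=np.array(c["pose"])
    a=np.linalg.inv(K)@[u,v,1]
    return T[:3,3],T[:3,:3]@[a[0],-a[1],-a[2]]
def onz(n,u,v,z):
    o,d=ray(n,u,v); return o+d*(z-o[2])/d[2]
def proj(n,P):
    c=r.get_calibration(n);T=np.linalg.inv(np.array(c["pose"]))
    q=T[:3,:3]@P+T[:3,3]; a=c["intrinsics"]@[q[0],-q[1],-q[2]]; return a[:2]/a[2]
def cloud(n,d):
    c=r.get_calibration(n);K=c["intrinsics"];T=np.array(c["pose"])
    v,u=np.mgrid[:d.shape[0],:d.shape[1]]
    q=np.stack([(u-K[0,2])/K[0,0]*d,-(v-K[1,2])/K[1,1]*d,-d],-1)
    return q@T[:3,:3].T+T[:3,3]
E
python3 - <<'E'
from h import *
t=cv2.imread("pics/top0.png");s=cv2.imread("pics/side0.png")
a=cv2.resize(t[205:265,215:295],(400,300),interpolation=cv2.INTER_CUBIC)
b=cv2.resize(t[185:245,305:385],(400,300),interpolation=cv2.INTER_CUBIC)
c=cv2.resize(s[250:295,250:310],(400,300),interpolation=cv2.INTER_CUBIC)
e=cv2.resize(s[180:240,290:370],(400,300),interpolation=cv2.INTER_CUBIC)
cv2.imwrite("pics/crop1.png",np.vstack([np.hstack([a,b]),np.hstack([c,e])]))
d=np.load("pics/top0.npy");P=cloud("top",d)
# clip points by dark colour
m=np.zeros((400,640),bool);m[215:258,222:258]=1
dark=m&(t.max(2)<75)
for zlo in(.01,.02):
  k=dark&(P[...,2]>zlo); print("clip",k.sum(),P[k].mean(0).round(4))
for row in range(216,257,2):
  print(row,"".join('#' if P[row,u,2]>.012 else '.' for u in range(222,260)))
# press
v,u=np.nonzero((np.arange(400)[:,None]>0)&(np.arange(640)[None]>290)&(np.arange(640)[None]<400)&(np.arange(400)[:,None]>115)&(np.arange(400)[:,None]<240)&(P[...,2]>.012)&(P[...,2]<.034))
pts=P[v,u][:,:2].astype(np.float32)
print("bed rect",cv2.minAreaRect(pts))
for n,f in(("top",P),("side",cloud("side",np.load("pics/side0.npy")))):
  k=(f[...,0]>.3)&(f[...,0]<.62)&(f[...,1]>-.2)&(f[...,1]<.15)&(f[...,2]>.034)
  if n=="top": k[:200]=0
  else: pass
  q=np.argwhere(k);print(n,[(int(b),int(a),f[a,b].round(3).tolist()) for a,b in q][:60])
E
```

```text
clip 193 [0.4458 0.3617 0.0318]
clip 151 [0.4454 0.3622 0.0362]
216 ......................................
218 ......................................
220 .......................#####..........
222 ......................###.###.........
224 .....................###..###.........
226 ....................###..###..........
228 ...................####..###..........
230 ..................###...###...........
232 .................##########...........
234 ................##########............
236 .............#####..#####.............
238 ............###.......###.............
240 ..........####..........###...........
242 .........###............##............
244 .......####............###............
246 ......###..............###............
248 .....###...............###............
250 .......................###............
252 .......................###............
254 ......................###.............
256 ......................................
bed rect ((0.6442797780036926, 0.03394751250743866), (0.35997724533081055, 0.26015251874923706), 10.09827709197998)
top [(261, 200, [
[... 3523 characters left out ...]
1, [0.619, 0.005, 0.051]), (324, 191, [0.619, -0.0, 0.049]), (325, 191, [0.617, -0.003, 0.048]), (326, 191, [0.614, -0.006, 0.048]), (327, 191, [0.619, -0.016, 0.042]), (329, 191, [0.618, -0.025, 0.038]), (335, 191, [0.574, -0.012, 0.066]), (336, 191, [0.571, -0.014, 0.067]), (337, 191, [0.573, -0.021, 0.062]), (338, 191, [0.572, -0.025, 0.062]), (339, 191, [0.572, -0.031, 0.059]), (320, 192, [0.619, 0.021, 0.054]), (321, 192, [0.614, 0.02, 0.056]), (322, 192, [0.615, 0.014, 0.052]), (323, 192, [0.613, 0.01, 0.052]), (324, 192, [0.613, 0.006, 0.05]), (325, 192, [0.619, -0.006, 0.041]), (326, 192, [0.617, -0.009, 0.041]), (333, 192, [0.575, -0.003, 0.066]), (334, 192, [0.569, -0.002, 0.069])]
```

View pics/crop1.png

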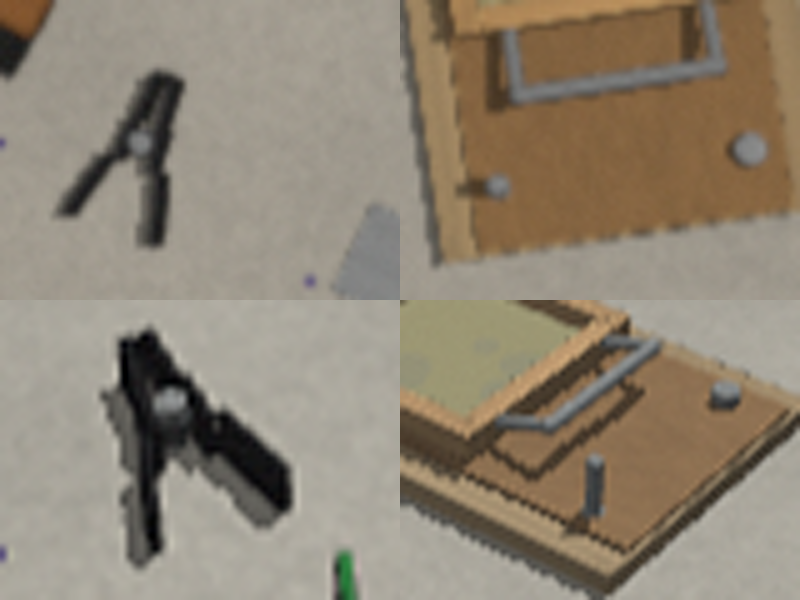

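The crop confirms the black clip: hinge knob at top px (243.4,233.6), jaws up at (248,220), handle ends at (229,247) and (245,254). The tall pin is the left one, at top px (324.6,222.2) and side px (329.4,211.6). The squat stud is on the right.

Run:
```python
from h import *
t=cv2.imread("pics/top0.png");s=cv2.imread("pics/side0.png")
pt=onz("top",324.6,222.2,.071);ps=onz("side",329.4,211.6,.071);print("pin",pt.round(4),ps.round(4))
y=np.radians(10.1);R=np.array([[np.cos(y),-np.sin(y)],[np.sin(y),np.cos(y)]]);C=np.array([.6443,.0339])
print("pin in press",((pt[:2]-C)@R).round(4),"handle",(C+R@[-.08,0]).round(4))
for n,box in(("top",(215,258,222,258)),("side",(250,292,255,300))):
  a,b,c,e=box;g=t if n=="top" else s
  m=np.zeros((400,640),np.uint8);m[a:b,c:e]=(g[a:b,c:e].max(2)<95)*255
  m=cv2.connectedComponentsWithStats(m);k=1+m[2][1:,4].argmax();v,u=np.nonzero(m[1]==k);print(n,"n",len(u))
  pts=np.array([onz(n,i,j,.026)[:2] for i,j in zip(u,v)],np.float32)
  if n=="top":
    tri=cv2.minEnclosingTriangle(pts[:,None])[1][:,0];print(tri.round(4).tolist())
hu=onz("top",243.4,233.6,.03);print("hinge",hu.round(4))
for p in((248,219.6),(228.6,247.4),(245,253.6)):
  q=onz("top",*p,.028);d=q-hu;print(q.round(4),np.linalg.norm(d[:2]).round(4),np.degrees(np.arctan2(d[1],d[0])).round(1))
sv=onz("side",250+172*60/400,250+(398-300)*45/300,.032);print("hinge side",sv.round(4))
```

```text
pin [0.4951 0.0932 0.071 ] [0.4937 0.095  0.071 ]
pin in press [-0.1365  0.0846] handle [0.5655 0.0199]
top n 285
[[0.3846000134944916, 0.3450999855995178], [0.4065000116825104, 0.41510000824928284], [0.5454999804496765, 0.3319999873638153]]
side n 395
hinge [0.4513 0.3596 0.03  ]
[0.4978 0.3468 0.028 ] 0.0482 -15.3
[0.4046 0.4067 0.028 ] 0.0663 134.7
[0.3861 0.3517 0.028 ] 0.0657 -173.1
hinge side [0.4462 0.3647 0.032 ]
```

Call:
{"op": "step_arm", "data": {
  "series": [
    [26, 40, 2, 0, 0, 0.14, 0],
    [26, 40, 2, 0, 0, 0.14, 0],
    [26, 40, 2, 0, 0, 0.14, 0],
    [26, 40, 2, 0, 0, 0.14, 0],
    [26, 40, 2, 0, 0, 0.14, 0],
    [26, 40, 2, 0, 0, 0.14, 0],
    [26, 40, 2, 0, 0, 0.14, 0],
    [26, 40, 2, 0, 0, 0.14, 0],
    [26, 40, 2, 0, 0, 0.14, 0],
    [-9, 48, 0, 0, 0, 0.14, 0],
    [-9, 48, 0, 0, 0, 0.14, 0],
    [-9, 48, 0, 0, 0, 0.14, 0],
    [-9, 48, 0, 0, 0, 0.14, 0],
    [-9, 48, 0, 0, 0, 0.14, 0],
    [-9, 48, 0, 0, 0, 0.14, 0],
    [-9, 48, 0, 0, 0, 0.14, 0],
    [-9, 48, 0, 0, 0, 0.14, 0],
    [-9, 48, 0, 0, 0, 0, 0],
    [-9, 48, 0, 0, 0, 0, 0],
    [0, 0, 0, 0, 0, 0, 0]
  ],
  "force": 30
}}

```text
clock: 2.1
tool_pos: [0.4122, 0.2855, 0.2577]
eef_rot: [0.15, 0.989, 0.004, -0.001]
contact_force: [-1.0, -0.7, 1.0]
opening: 1.0
finger_force: 0.0
```

Call:
{"op": "step_arm", "data": {
  "series": [
    [-3, 45, -10, 0, 0, -0.015, 0],
    [-3, 44, -14, 0, 0, 0, 0],
    [0, 0, -45, 0, 0, 0, 0],
    [0, 0, -45, 0, 0, 0, 0],
    [0, 0, -45, 0, 0, 0, 0],
    [0, 0, -30, 0, 0, 0, 0],
    [0, 0, 0, 0, 0, 0, 0]
  ]
}}

```text
clock: 2.8
tool_pos: [0.4077, 0.3629, 0.064]
eef_rot: [0.163, 0.987, -0.004, -0.002]
contact_force: [-0.0, -0.5, 0.3]
opening: 1.002
finger_force: 0.0
```

Run:
```python
from h import *
p,d=r.snapshot("top");q,e=r.snapshot("side")
a=cv2.resize(p[195:275,190:300],(550,400),interpolation=cv2.INTER_CUBIC)
b=cv2.resize(q[215:315,215:325],(440,400)) 
cv2.imwrite("pics/c2.png",cv2.resize(np.hstack([a,b]),(800,323)))
print(r.get_state()["tool_pos"])
```

```text
[0.40921827 0.36572133 0.06798242]
```

View pics/c2.png

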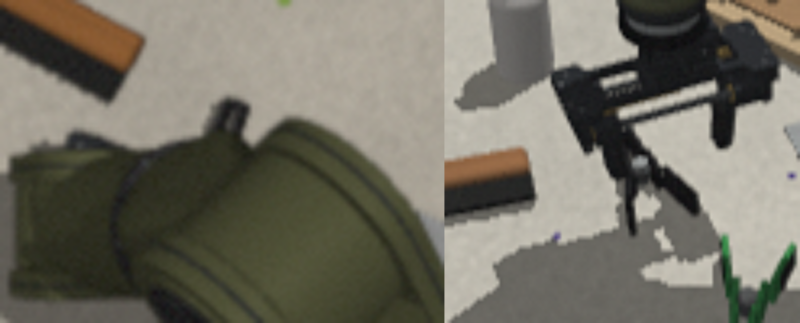

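The side view shows the open gripper above the clip, with the clip about at its centre. I'll correct sideways, then go down.

Call:
{"op": "step_arm", "data": {
  "series": [
    [-3, 9, 0, 0, 0, 0, 0],
    [0, 0, 0, 0, 0, 0, 0],
    [0, 0, -20, 0, 0, 0, 0],
    [0, 0, -20, 0, 0, 0, 0],
    [0, 0, -12, 0, 0, 0, 0],
    [0, 0, 0, 0, 0, 0, 0],
    [0, 0, 0, 0, 0, 0, 0]
  ]
}}

```text
clock: 3.6
tool_pos: [0.4064, 0.3755, 0.0164]
eef_rot: [0.163, 0.987, 0.001, 0.0]
contact_force: [0.1, -1.1, 0.5]
opening: 1.001
finger_force: 0.0
```

Call:
{"op": "step_arm", "data": {
  "series": [
    [0, 0, -7, 0, 0, 0, 0],
    [0, -1, -6, 0, 0, 0, 0],
    [0, 0, 0, 0, 0, 0, 0],
    [0, 0, 0, 0, 0, 0, 0.3],
    [0, 0, 0, 0, 0, 0, 0.5],
    [0, 0, 0, 0, 0, 0, 0.8],
    [0, 0, 0, 0, 0, 0, 0.8],
    [0, 0, 0, 0, 0, 0, 0.8],
    [0, 0, 0, 0, 0, 0, 0.8],
    [0, 0, 0, 0, 0, 0, 0.8]
  ],
  "force": 32
}}

```text
clock: 4.6
tool_pos: [0.4063, 0.3743, 0.0029]
eef_rot: [0.163, 0.987, 0.0, 0.0]
contact_force: [1.0, 1.2, 1.5]
opening: 0.391
finger_force: 25.8
```

Run:
```python
from h import *
q,e=r.snapshot("side")
cv2.imwrite("pics/c3.png",cv2.resize(q[215:315,215:325],(550,500),interpolation=cv2.INTER_CUBIC))
s=r.get_state();print(s["tool_pos"],s["opening"],s["finger_force"],s["q"].round(2))
```

```text
[0.40626712 0.37426903 0.00291151] 0.3895208392976566 30.741075799742248 [-0.56  1.01 -0.45  1.91  0.97  0.46 -0.49]
```

View pics/c3.png

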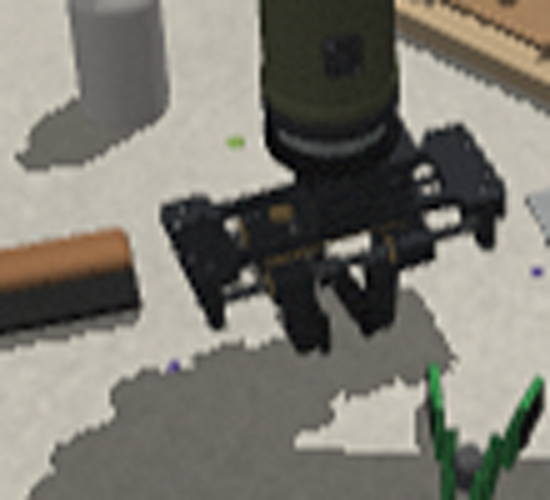

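The opening is 34 mm, so the handles are fully squeezed. Next I lift, carry and turn it.

Call:
{"op": "step_arm", "data": {
  "series": [
    [0, 0, 25, 0, 0, 0, 0.8],
    [0, 0, 35, 0, 0, 0, 0.8],
    [0, 0, 45, 0, 0, 0, 0.8],
    [0, -20, 35, 0, 0, 0.05, 0.8],
    [1, -35, 0, 0, 0, 0.08, 0.8],
    [1, -40, 0, 0, 0, 0.08, 0.8],
    [1, -40, 0, 0, 0, 0.08, 0.8],
    [1, -40, 0, 0, 0, 0.08, 0.8],
    [1, -40, 0, 0, 0, 0.08, 0.8],
    [1, -40, 0, 0, 0, 0.05, 0.8],
    [1, -30, 0, 0, 0, 0, 0.8],
    [0, 0, 0, 0, 0, 0, 0.8],
    [0, 0, 0, 0, 0, 0, 0.8]
  ]
}}

```text
clock: 5.95
tool_pos: [0.4132, 0.0883, 0.1427]
eef_rot: [-0.085, 0.996, 0.0, -0.0]
contact_force: [0.5, 0.7, -0.6]
opening: 0.39
finger_force: 30.8
```

Run:
```python
from h import *
q,e=r.snapshot("top");w,f=r.snapshot("side")
cv2.imwrite("pics/t4.png",q);cv2.imwrite("pics/s4.png",w);np.save("pics/t4.npy",e)
cv2.imwrite("pics/c4.png",np.hstack([cv2.resize(q[180:260,290:370],(400,400),interpolation=cv2.INTER_CUBIC),cv2.resize(w[150:250,280:380],(400,400),interpolation=cv2.INTER_CUBIC)]))
s=r.get_state();print(s["tool_pos"],s["eef_rot"],s["opening"],s["finger_force"],s["q"].round(2))
```

```text
[0.41346053 0.09018774 0.14288524] [-8.66331383e-02  9.96240023e-01  6.35212791e-04  3.36199646e-04] 0.387337044621684 30.761247907939833 [ 0.15  0.72 -0.76  2.23  0.99  0.58  0.37]
```

View pics/c4.png

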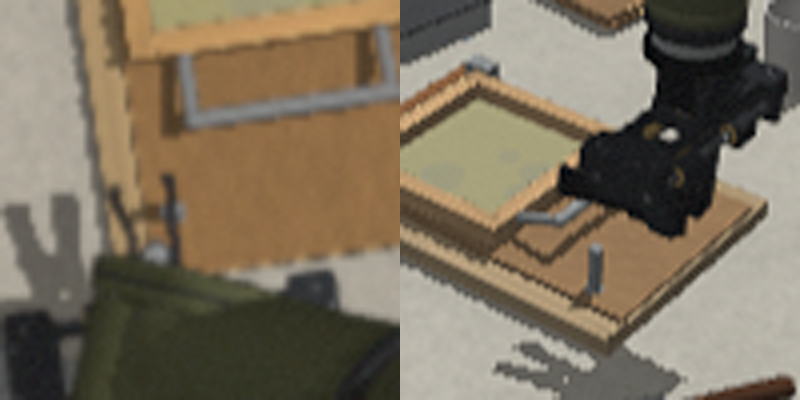

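Top crop: the jaw tips are at top px (312.6,218) and (324,215.6), and the hinge knob is at (321,230). The jaws straddle a line left of the pin. I'll work out the shift from these.

Run:
```python
from h import *
s=r.get_state();T=s["tool_pos"]
L=onz("top",312.6,218,.168);Rr=onz("top",324.4,215.6,.168);H=onz("top",321,230,.172)
y=np.radians(9.9);u=np.array([np.cos(y),np.sin(y)]);n=np.array([-u[1],u[0]])
for k,p in(("L",L),("R",Rr),("mid",(L+Rr)/2),("H",H)):
  d=(p-T)[:2];print(k,p.round(4),"rel TCP along/across mm",(d@u*1e3).round(1),(d@n*1e3).round(1))
# jaw pixels: dark over brown between columns, per-row centroid
t=cv2.imread("pics/t4.png")
for v in range(214,232):
  print(v," ".join(f"{t[v,c].max():3d}" for c in range(308,332)))
```

```text
L [0.5028 0.1277 0.168 ] rel TCP along/across mm 94.5 21.6
R [0.511  0.0929 0.168 ] rel TCP along/across mm 96.5 -14.1
mid [0.5069 0.1103 0.168 ] rel TCP along/across mm 95.5 3.7
H [0.468  0.1016 0.172 ] rel TCP along/across mm 55.7 1.9
214 124 105 139 165 169 168 168 173 172 127 142 147 146 142 124 117 126 140 146 145 142 140 144 143
215 123 103 120 158 169 167 167 173 171 126 143 150 148 139  92  65  87 134 144 144 140 140 143 144
216 124 100 106 146 148 146 160 171 172 132 151 151 148 146 104  60  68 127 144 144 144 145 144 143
217 126 100  96 118 102 104 146 167 175 153 151 149 150 147 128  76  66 125 142 144 144 145 145 146
218 145 110  91  97  70  74 132 166 175 172 144 144 148 150 144  87  62 121 142 144 146 146 148 146
219 166 120  94  92  63  66 136 165 173 173 133 141 147 147 143  88  58 112 139 143 145 145 149 147
220 170 124 101 115  78  63 123 162 171 168 125 122 126 128 127  79  59 107 137 144 144 146 147 147
221 170 125 104 127  94  61  89 150 151 148 108  93  89  91  97  68  61 111 132 143 143 145 148 147
222 173 125 102 114 124  81  66 123 113 106  91  86  85  85  92
[... 236 characters left out ...]

225 169 145 112 102 160 163 110  67  97 156 169 141 142 144 138  89  66  97 139 149 148 143 145 146
226 174 166 122 106 158 166 141  89  89 145 167 132 140 141 137  96  62  93 137 151 146 142 144 144
227 173 168 123 108 151 167 162 108  75 116 158 123 127 128 133 115  70  72 131 148 147 145 144 145
228 171 167 121 103 129 161 166 119  77 110 147 113 106 110 116 117  76  67 128 146 148 144 146 147
229 170 164 121  99 115 157 163 119  74 105 123 105 115 127 120 100  63  65 125 148 150 146 146 147
230 159 140 102  89  94 129 136 100  65  83  91 120 135 141 140 101  61  65 120 145 151 149 146 147
231 134  93  66  69  66  77  81  68  54  57  75 111 120 128 131  97  60  64 115 145 149 147 145 145
```

Call:
{"op": "step_arm", "data": {
  "series": [
    [1, -7, -10, 0, 0, 0, 0.8],
    [2, -7, -20, 0, 0, 0, 0.8],
    [0, 0, -15, 0, 0, 0, 0.8],
    [0, 0, -10, 0, 0, 0, 0.8],
    [0, 0, 0, 0, 0, 0, 0.8],
    [0, 0, 0, 0, 0, 0, 0.8],
    [0, 0, 0, 0, 0, 0, 0.8]
  ]
}}

```text
clock: 6.75
tool_pos: [0.4165, 0.0758, 0.0882]
eef_rot: [-0.087, 0.996, 0.0, 0.001]
contact_force: [0.3, -0.1, -0.7]
opening: 0.389
finger_force: 30.8
```

Run:
```python
from h import *
q,e=r.snapshot("top");w,f=r.snapshot("side")
cv2.imwrite("pics/t5.png",q);cv2.imwrite("pics/s5.png",w)
cv2.imwrite("pics/c5.png",np.hstack([cv2.resize(q[195:245,300:350],(400,400),interpolation=cv2.INTER_CUBIC),cv2.resize(w[180:240,300:360],(400,400),interpolation=cv2.INTER_CUBIC)]))
s=r.get_state();print(s["tool_pos"],s["eef_rot"],s["opening"],s["contact_force"])
for v in range(212,232):
  print(v," ".join(f"{q[v,c].max():3d}" for c in range(308,336)))
```

```text
[0.41655242 0.07525626 0.08824008] [-8.61760062e-02  9.96279759e-01  2.04876901e-04  5.43212132e-04] 0.3904110612686154 [-0.46836135  0.16745388 -1.34773326]
212 118 104 158 171 169 164 169 173 173 135 143 149 143 145 147 146 148 148 145 145 143 142 144 143 146 144 145 143
213 122 106 155 170 171 166 168 174 172 131 143 148 145 145 145 146 147 147 142 144 140 140 143 143 145 147 146 144
214 122 106 139 164 170 166 169 173 172 127 141 147 146 145 145 144 146 145 126 118 117 135 142 144 146 149 146 146
215 121 101 120 160 170 167 167 172 169 124 141 147 147 145 144 146 147 142  99  67  74 118 140 143 146 150 147 146
216 122 102 109 160 170 166 166 167 147 106 119 126 143 147 145 145 147 140 104  61  57 106 135 141 145 146 146 146
217 122 100 104 162 168 153 143 142  95  61  68  88 122 145 147 148 145 143 125  77  59 105 136 143 145 147 145 144
218 143 108  99 160 170 149 133 109  69  51  57  81  96 138 148 147 146 143 137  90  60 106 138 143 144 145 145 144
219 164 121 107 158 168 166 156 112  70  49  58  76  91 134 147 138 131 133 135  89  62 106 139 147 145 146 144 143
220 167 123 10
[... 677 characters left out ...]
 143
226 103 129 108 103 151 162 123  97  95 100  97  73  53  80 131 144 144 141 143 113  73  66 120 143 145 146 148 145
227  98 102  98  99 131 157 138 105  97  98  96  79  52  59 117 131 126 126 125 115  78  60 109 139 145 146 146 148
228  94  96  98  97 105 133 137 108  97  98  97  86  56  56 105 104 112 118 114 103  68  59 103 139 146 144 145 147
229  97  95  95  93  95  99 102  96  95  99  99  89  63  53  90  94 128 139 141 113  68  53 104 138 146 147 147 147
230  94  96  95  96  94  94  95  95  93  96  97  92  68  49  65 104 132 140 143 124  76  56 103 139 144 145 144 145
231  96  95  96  97  94  95  93  89  87  86  88  80  64  52  57 106 124 131 132 111  65  50  96 134 143 142 142 139
```

View pics/c5.png

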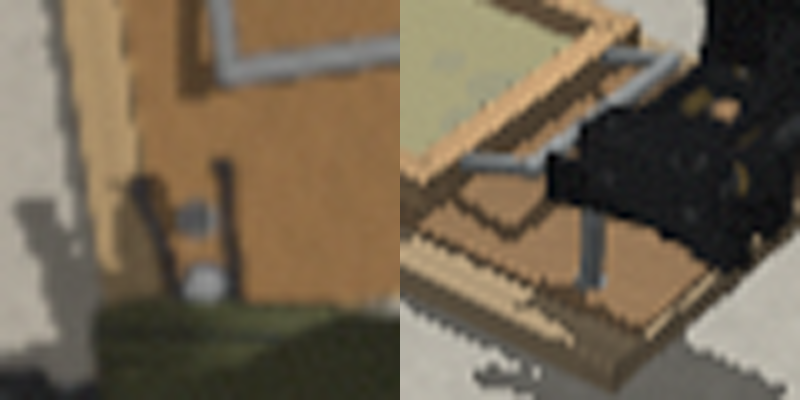

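Run:
```python
from h import *
y=np.radians(9.9);u=np.array([np.cos(y),np.sin(y)]);n=np.array([-u[1],u[0]])
P=onz("top",324.5,222.1,.071)[:2]
z=.115
for k,(a,b) in {"tipL":(317.3,216.3),"tipR":(327.4,214.3),"knob":(325.6,230.4),"L222":(318.7,222),"R222":(328.2,222),"TCP":(0,0)}.items():
  q=onz("top",a,b,z)[:2] if a else r.get_state()["tool_pos"][:2]
  d=q-P;print(k,(d@u*1e3).round(1),(d@n*1e3).round(1))
```

```text
tipL 19.2 19.1
tipR 20.8 -12.7
knob -27.5 -0.1
L222 1.1 17.3
R222 -3.1 -11.7
TCP -80.8 -4.5
```

Pin px (324.5,222) lies between the jaws, about 2.5 mm off centre and about 29 mm ahead of the hinge. I'll shift slightly and lower.

Call:
{"op": "step_arm", "data": {
  "series": [
    [-3, -2, 0, 0, 0, 0, 0.8],
    [0, 0, 0, 0, 0, 0, 0.8],
    [0, 0, -10, 0, 0, 0, 0.8],
    [0, 0, -10, 0, 0, 0, 0.8],
    [0, 0, -10, 0, 0, 0, 0.8],
    [0, 0, -10, 0, 0, 0, 0.8],
    [0, 0, -8, 0, 0, 0, 0.8],
    [0, 0, -4, 0, 0, 0, 0.8],
    [0, 0, 0, 0, 0, 0, 0.8],
    [0, 0, 0, 0, 0, 0, 0.8]
  ]
}}

```text
clock: 7.85
tool_pos: [0.4132, 0.0729, 0.0359]
eef_rot: [-0.086, 0.996, 0.0, 0.0]
contact_force: [-1.0, 0.1, -0.6]
opening: 0.389
finger_force: 30.8
```

Call:
{"op": "step_arm", "data": {
  "series": [
    [0, 0, -4, 0, 0, 0, 0.8],
    [0, 0, -2, 0, 0, 0, 0.8],
    [0, 0, -1, 0, 0, 0, 0.8],
    [0, 0, 0, 0, 0, 0, 0.8],
    [0, 0, 0, 0, 0, 0, 0.8]
  ]
}}

```text
clock: 8.35
tool_pos: [0.4133, 0.0729, 0.0288]
eef_rot: [-0.086, 0.996, 0.0, 0.0]
contact_force: [0.3, 0.3, 0.9]
opening: 0.39
finger_force: 30.8
```

Run:
```python
from h import *
q,e=r.snapshot("top");w,f=r.snapshot("side")
cv2.imwrite("pics/t6.png",q)
cv2.imwrite("pics/c6.png",np.hstack([cv2.resize(q[195:245,300:350],(400,400),interpolation=cv2.INTER_CUBIC),cv2.resize(w[180:240,300:360],(400,400),interpolation=cv2.INTER_CUBIC)]))
s=r.get_state();print(s["tool_pos"],s["contact_force"])
```

```text
[0.4132808  0.07285607 0.02882555] [ 0.69983295 -1.24352404  0.46674686]
```

View pics/c6.png

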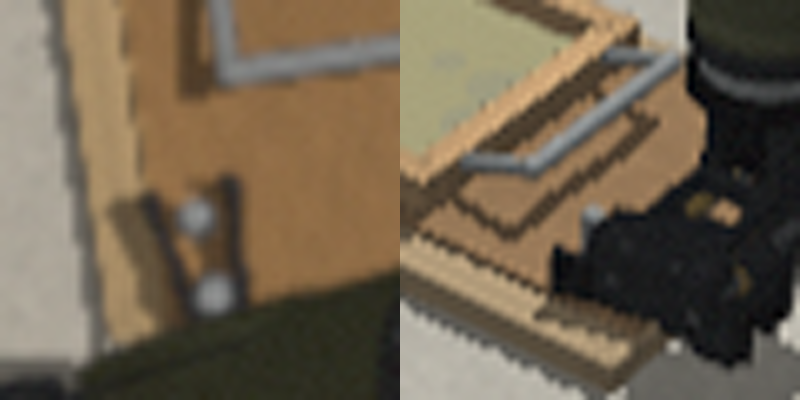

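The pin (324.5,222) stands between the jaws, about 31 mm ahead of the knob (326.8,231.6), and the clip is down on the board. Next I release slowly and rise.

Call:
{"op": "step_arm", "data": {
  "series": [
    [0, 0, 0, 0, 0, 0, 0.57],
    [0, 0, 0, 0, 0, 0, 0.52],
    [0, 0, 0, 0, 0, 0, 0.47],
    [0, 0, 0, 0, 0, 0, 0.42],
    [0, 0, 0, 0, 0, 0, 0.37],
    [0, 0, 0, 0, 0, 0, 0.25],
    [0, 0, 0, 0, 0, 0, 0.1],
    [0, 0, 0, 0, 0, 0, 0],
    [0, 0, 0, 0, 0, 0, 0],
    [0, 0, 0, 0, 0, 0, 0],
    [0, 0, 10, 0, 0, 0, 0],
    [0, 0, 20, 0, 0, 0, 0],
    [0, 0, 35, 0, 0, 0, 0],
    [0, 0, 45, 0, 0, 0, 0],
    [0, 0, 45, 0, 0, 0, 0],
    [0, 0, 0, 0, 0, 0, 0],
    [0, 0, 0, 0, 0, 0, 0]
  ]
}}

```text
clock: 10.15
tool_pos: [0.4142, 0.0722, 0.1798]
eef_rot: [-0.085, 0.996, -0.001, 0.002]
contact_force: [-0.1, -0.3, 0.3]
opening: 0.998
finger_force: 0.0
```

Run:
```python
from h import *
s=r.get_state();print(s["tool_pos"],s["eef_rot"],s["q"].round(2))
```

```text
[0.41416849 0.07216117 0.1797893 ] [-8.53547020e-02  9.96349272e-01 -6.43894606e-04  1.51292929e-03] [ 0.21  0.64 -0.77  2.2   0.82  0.61  0.57]
```

Call:
{"op": "step_arm", "data": {
  "series": [
    [13, -5, 0, 0, 0, -0.142, 0],
    [14, -5, 0, 0, 0, -0.142, 0],
    [14, -5, 0, 0, 0, -0.142, 0],
    [14, -5, 0, 0, 0, -0.142, 0.2],
    [14, -5, 0, 0, 0, -0.142, 0.5],
    [14, -5, 0, 0, 0, -0.142, 0.5],
    [14, -5, 0, 0, 0, -0.142, 0.5],
    [14, -5, 0, 0, 0, -0.142, 0.5],
    [14, -5, 0, 0, 0, -0.142, 0.5],
    [14, -5, 0, 0, 0, -0.142, 0.5],
    [12, -2, 0, 0, 0, -0.142, 0.5],
    [0, 0, 0, 0, 0, 0, 0.5],
    [0, 0, 0, 0, 0, 0, 0.5],
    [0, 0, 0, 0, 0, 0, 0.5]
  ]
}}

```text
clock: 11.55
tool_pos: [0.5634, 0.0207, 0.1783]
eef_rot: [0.639, 0.769, -0.002, -0.001]
contact_force: [-0.2, 0.1, 0.3]
opening: 0.503
finger_force: 0.0
```

Run:
```python
from h import *
q,e=r.snapshot("top");w,f=r.snapshot("side")
cv2.imwrite("pics/c7.png",np.hstack([cv2.resize(q[180:260,290:370],(400,400),interpolation=cv2.INTER_CUBIC),cv2.resize(w[180:260,290:370],(400,400),interpolation=cv2.INTER_CUBIC)]))
s=r.get_state();print(s["tool_pos"],s["eef_rot"],s["opening"],s["q"].round(2))
t=cv2.imread("pics/t6.png").astype(int)
g=(t.max(2)-t.min(2)<30)&(t.max(2)>110)
m=np.zeros_like(g);m[194:208,325:372]=1
v,u=np.nonzero(g&m);P=np.array([onz("top",a,b,.065)[:2] for a,b in zip(u,v)])
y=np.radians(10.1);R=np.array([[np.cos(y),-np.sin(y)],[np.sin(y),np.cos(y)]])
L=(P-[.6443,.0339])@R
k=(abs(L[:,1])<.05)&(abs(L[:,0]+.08)<.02);print(k.sum(),np.median(L[k,0]),L[k,0].mean(),np.polyfit(L[k,1],L[k,0],1),L[:,1].min(),L[:,1].max())
```

```text
[0.5638656  0.0206572  0.17877357] [ 6.39719605e-01  7.68607383e-01 -1.13416516e-03 -4.81422053e-04] 0.4972176544597637 [ 0.11  0.71 -0.38  1.8   0.38  0.71 -0.31]
95 -0.07826698894304292 -0.0783536784002739 [ 0.01009604 -0.07835927] -0.06917373008242769 0.06883407549470842
```

View pics/c7.png

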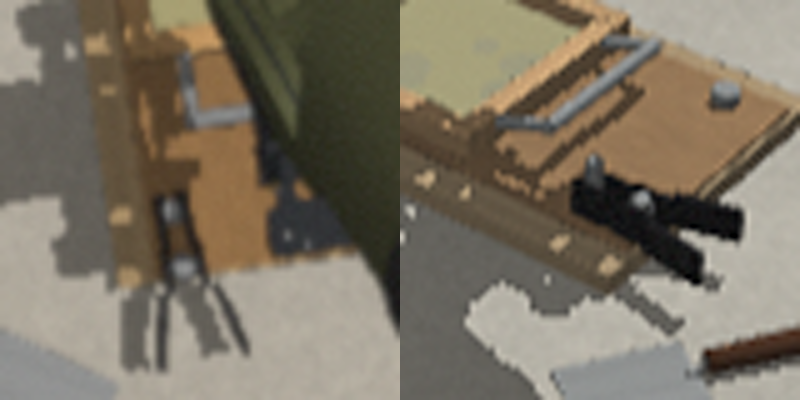

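The clip is shut around the pin, flat on the board, with its handles (top px (322,252) and (338,250)) overhanging the front. Next I descend onto the handle bar.

Call:
{"op": "step_arm", "data": {
  "series": [
    [2, -1, -20, 0, 0, -0.005, 0.6],
    [0, 0, -35, 0, 0, 0, 0.6],
    [0, 0, -30, 0, 0, 0, 0.6],
    [0, 0, -20, 0, 0, 0, 0.6],
    [0, 0, 0, 0, 0, 0, 0.6],
    [0, 0, 0, 0, 0, 0, 0.6]
  ]
}}

```text
clock: 12.25
tool_pos: [0.5666, 0.0197, 0.0744]
eef_rot: [0.642, 0.767, -0.001, -0.0]
contact_force: [0.1, -1.1, -0.3]
opening: 0.399
finger_force: 0.0
```

Call:
{"op": "step_arm", "data": {
  "series": [
    [0, 0, -15, 0, 0, 0, 0.6],
    [0, 0, -12, 0, 0, 0, 0.6],
    [0, 0, -5, 0, 0, 0, 0.6],
    [0, 0, 0, 0, 0, 0, 0.6],
    [0, 0, 0, 0, 0, 0, 0.75],
    [0, 0, 0, 0, 0, 0, 1],
    [0, 0, 0, 0, 0, 0, 1],
    [0, 0, 0, 0, 0, 0, 1],
    [0, 0, 0, 0, 0, 0, 1],
    [0, 0, 0, 0, 0, 0, 1]
  ],
  "force": 15
}}

```text
clock: 13.25
tool_pos: [0.5686, 0.0199, 0.0426]
eef_rot: [0.642, 0.766, 0.001, 0.001]
contact_force: [5.5, 0.2, 0.5]
opening: 0.125
finger_force: 14.9
```

Run:
```python
from h import *
s=r.get_state();T=s["tool_pos"];print(T,s["contact_force"],s["opening"]*88,s["q"].round(2))
y=np.radians(10.1);u=np.array([np.cos(y),np.sin(y)])
f=lambda th:np.array([*(-.2309*np.cos(th+.0867)*u),.2309*np.sin(th+.0867)])
ths=[0,.02,.05,.1,.15]+list(np.arange(.2,.97,.05))
for a,b in zip(ths,ths[1:]): print(round(b,2),((f(b)-f(a))*1e3).round(1).tolist())
print(((f(.758)-f(0))*1e3).round(1),((f(.93)-f(0))*1e3).round(1))
```

```text
[0.56861073 0.01988715 0.04263814] [5.4908674  0.24999796 0.47552236] 10.9612275390626 [ 0.03  0.92 -0.25  1.86  0.5   0.42 -0.41]
0.02 [0.4, 0.1, 4.6]
0.05 [0.8, 0.1, 6.9]
0.1 [1.8, 0.3, 11.4]
0.15 [2.4, 0.4, 11.3]
0.2 [2.9, 0.5, 11.2]
0.25 [3.5, 0.6, 11.0]
0.3 [4.0, 0.7, 10.8]
0.35 [4.5, 0.8, 10.6]
0.4 [5.1, 0.9, 10.3]
0.45 [5.6, 1.0, 10.1]
0.5 [6.1, 1.1, 9.8]
0.55 [6.5, 1.2, 9.5]
0.6 [7.0, 1.2, 9.1]
0.65 [7.4, 1.3, 8.7]
0.7 [7.8, 1.4, 8.4]
0.75 [8.2, 1.5, 7.9]
0.8 [8.6, 1.5, 7.5]
0.85 [9.0, 1.6, 7.1]
0.9 [9.3, 1.7, 6.6]
0.95 [9.6, 1.7, 6.1]
[ 75.5  13.5 152.7] [106.9  19.  176.4]
```

Call:
{"op": "step_arm", "data": {
  "series": [
    [2, 0, 0, 0, 0, 0, 1],
    [0, 0, 0, 0, 0, 0, 1],
    [0.4, 0.1, 4.6, 0, 0, 0, 1],
    [0.8, 0.1, 6.9, 0, 0, 0, 1],
    [1.8, 0.3, 11.4, 0, 0, 0, 1],
    [2.4, 0.4, 11.3, 0, 0, 0, 1],
    [2.9, 0.5, 11.2, 0, 0, 0, 1],
    [3.5, 0.6, 11, 0, 0, 0, 1],
    [4, 0.7, 10.8, 0, 0, 0, 1],
    [0, 0, 0, 0, 0, 0, 1],
    [0, 0, 0, 0, 0, 0, 1]
  ]
}}

```text
clock: 14.35
tool_pos: [0.5852, 0.0227, 0.1098]
eef_rot: [0.642, 0.766, 0.0, 0.0]
contact_force: [5.0, 2.1, -3.7]
opening: 0.12
finger_force: 15.1
```

Call:
{"op": "step_arm", "data": {
  "series": [
    [5.5, 1, 10.6, 0, 0, 0, 1],
    [5.1, 0.9, 10.3, 0, 0, 0, 1],
    [5.6, 1, 10.1, 0, 0, 0, 1],
    [6.1, 1.1, 9.8, 0, 0, 0, 1],
    [6.5, 1.2, 9.5, 0, 0, 0, 1],
    [7, 1.2, 9.1, 0, 0, 0, 1],
    [7.4, 1.3, 8.7, 0, 0, 0, 1],
    [0, 0, 0, 0, 0, 0, 1],
    [0, 0, 0, 0, 0, 0, 1]
  ]
}}

```text
clock: 15.25
tool_pos: [0.6287, 0.0304, 0.1765]
eef_rot: [0.642, 0.766, 0.0, 0.0]
contact_force: [8.4, 2.6, -10.2]
opening: 0.113
finger_force: 15.6
```

```bash
cat > ang.py <<'E'
from h import *
s=r.get_state();T=s["tool_pos"]
u=np.array([np.cos(np.radians(10.1)),np.sin(np.radians(10.1))])
dx=(T[:2]-[.5686,.0199])@u;dz=T[2]-.0426
th=np.arctan2(.02+dz,.23-dx)-.0867;print("theta",th,"r",np.hypot(.02+dz,.23-dx),T,s["contact_force"].round(1),s["opening"]*88)
E
python3 ang.py
```

```text
theta 0.651947846993973 r 0.22858550507156936 [0.62867118 0.03043946 0.17650405] [  8.4   2.6 -10.2] 9.924528268733226
```

Call:
{"op": "step_arm", "data": {
  "series": [
    [2.2, 0.4, -2, 0, 0, 0, 1],
    [0, 0, 0, 0, 0, 0, 1],
    [0, 0, 0, 0, 0, 0, 1]
  ]
}}

```text
clock: 15.55
tool_pos: [0.6273, 0.0301, 0.1748]
eef_rot: [0.642, 0.766, -0.003, -0.002]
contact_force: [-5.4, 1.0, 4.0]
opening: 0.114
finger_force: 14.5
```

```bash
python3 ang.py
python3 - <<'E'
from h import *
w,f=r.snapshot("side")
cv2.imwrite("pics/c8.png",cv2.resize(w[110:240,240:400],(800,650)[:2] if 0 else (738,600),interpolation=cv2.INTER_CUBIC))
E
```

```text
theta 0.6422712311859933 r 0.2285495255193232 [0.62725037 0.03012177 0.17483745] [-5.4  1.   4. ] 10.026186307017404
```

View pics/c8.png

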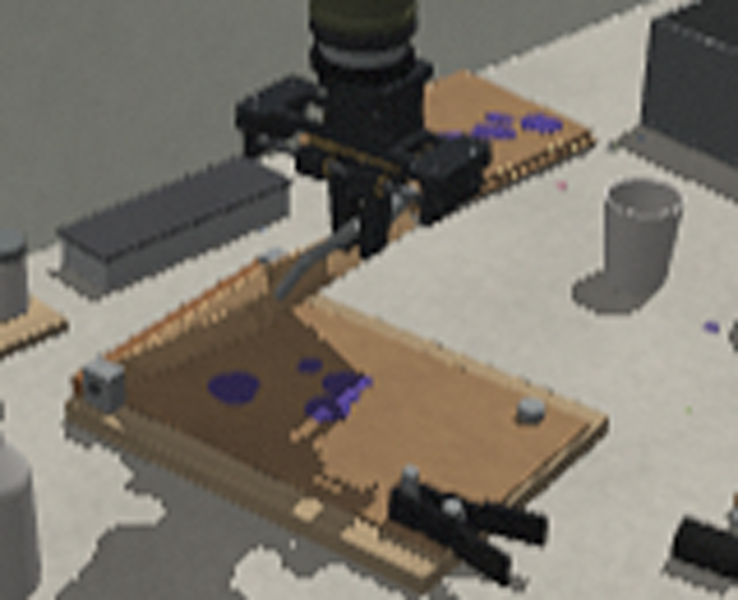

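The screen is up, held at the bar, and the clip at crop (450,510) is still on its pin. Force inspection says to correct outward by under 1 mm, then go on along the arc.

Call:
{"op": "step_arm", "data": {
  "series": [
    [-0.5, 0, 0.5, 0, 0, 0, 1],
    [7.7, 1.4, 8.3, 0, 0, 0, 1],
    [8.1, 1.5, 7.8, 0, 0, 0, 1],
    [8.5, 1.5, 7.4, 0, 0, 0, 1],
    [0, 0, 0, 0, 0, 0, 1],
    [0, 0, 0, 0, 0, 0, 1]
  ]
}}

```text
clock: 16.2
tool_pos: [0.6539, 0.0348, 0.1991]
eef_rot: [0.642, 0.766, -0.0, 0.0]
contact_force: [2.0, 2.3, -2.0]
opening: 0.108
finger_force: 15.0
```

```bash
python3 ang.py
```

```text
theta 0.8016549027538145 r 0.2274349028470186 [0.65386044 0.03484018 0.1990975 ] [ 2.   2.3 -2. ] 9.510620233452247
```

```bash
cat > frame.py <<'E'
from h import *
R=np.array([[np.cos(.1763),-np.sin(.1763)],[np.sin(.1763),np.cos(.1763)]])
for n in("side","top"):
  w,f=r.snapshot(n);P=cloud(n,f);L=(P[...,:2]-[.6443,.0339])@R;w=w.astype(int)
  wood=(w[...,2]-w[...,0]>35)&(w[...,2]>90)&(f>0)
  k=wood&(L[...,0]>-.06)&(L[...,0]<.15)&(abs(L[...,1])<.105)&(P[...,2]>.06)&(P[...,2]<.25)
  X=L[k][:,0];Z=P[k][:,2]
  if len(X)<20: print(n,len(X));continue
  # robust line direction via fitLine, angle vs closed (horizontal)
  l=cv2.fitLine(np.stack([X,Z],1).astype(np.float32),cv2.DIST_HUBER,0,.002,.001).ravel()
  rel=np.stack([.15-X,Z-.041],1);e=(X-l[2])*l[1]-(Z-l[3])*l[0]
  print(n,len(X),"angle",np.arctan2(-l[1],l[0])%np.pi,"rms",e.std(),"hinge offset",(.15-l[2])*l[1]-(.041-l[3])*l[0])
E
python3 frame.py
```

```text
side 209 angle 0.78637546 rms 0.005684044938366376 hinge offset 0.004323311
top 450 angle 0.959567 rms 0.009709104779160165 hinge offset -0.016355868
```

Call:
{"op": "step_arm", "data": {
  "series": [
    [8.9, 1.6, 7.2, 0, 0, 0, 1],
    [9.1, 1.6, 6.8, 0, 0, 0, 1],
    [9.4, 1.7, 6.4, 0, 0, 0, 1],
    [4.8, 0.8, 3, 0, 0, 0, 1],
    [0, 0, 0, 0, 0, 0, 1],
    [0, 0, 0, 0, 0, 0, 1]
  ]
}}

```text
clock: 16.9
tool_pos: [0.6861, 0.0405, 0.2201]
eef_rot: [0.642, 0.766, -0.001, -0.0]
contact_force: [6.2, 4.2, -13.0]
opening: 0.11
finger_force: 15.8
```

```bash
python3 ang.py;python3 frame.py
```

```text
theta 0.9731148446806444 r 0.22644782288388338 [0.68605991 0.04054103 0.2201225 ] [  6.2   4.2 -13. ] 9.676179517768409
side 233 angle 0.98586094 rms 0.0052816404968366966 hinge offset 0.0010084212
top 393 angle 1.1171576 rms 0.00935109790460084 hinge offset -0.015512563
```

Call:
{"op": "step_arm", "data": {
  "series": [
    [0.7, 0.1, -1.2, 0, 0, 0, 1],
    [-9.6, -1.7, -5.9, 0, 0, 0, 1],
    [-9.3, -1.7, -6.3, 0, 0, 0, 1],
    [-9, -1.6, -6.8, 0, 0, 0, 1],
    [-8.6, -1.5, -7.3, 0, 0, 0, 1],
    [0, 0, 0, 0, 0, 0, 1],
    [0, 0, 0, 0, 0, 0, 1],
    [0, 0, 0, 0, 0, 0, 1]
  ]
}}

```text
clock: 17.8
tool_pos: [0.6511, 0.0343, 0.1956]
eef_rot: [0.642, 0.766, 0.0, 0.0]
contact_force: [4.5, 3.2, -5.6]
opening: 0.107
finger_force: 15.3
```

```bash
python3 ang.py;python3 frame.py
```

```text
theta 0.7824178457798767 r 0.22655563249652522 [0.65111852 0.03426118 0.19563409] [ 4.5  3.2 -5.6] 9.429681134228838
side 198 angle 0.7845233 rms 0.006144178883557033 hinge offset 0.0024070963
top 466 angle 0.9182911 rms 0.009426264340871961 hinge offset -0.012041993
```

```bash
cat > f2.py <<'E'
from h import *
R=np.array([[np.cos(.1763),-np.sin(.1763)],[np.sin(.1763),np.cos(.1763)]])
A=[]
for n in("side","top"):
 for i in range(2):
  w,f=r.snapshot(n);P=cloud(n,f);L=(P[...,:2]-[.6443,.0339])@R;w=w.astype(int)
  ok=(w[...,2]-w[...,0]>25)&(f>0)&(L[...,0]>-.05)&(P[...,2]>.065)
  k=ok&(L[...,0]<.14)&((abs(L[...,1]-.098)<.008) if n=="side" else (abs(L[...,1])<.095))
  Q=np.stack([L[k][:,0],P[k][:,2]],1).astype(np.float32)
  for it in range(4):
    l=cv2.fitLine(Q,cv2.DIST_L2,0,.01,.01).ravel();e=(Q[:,0]-l[2])*l[1]-(Q[:,1]-l[3])*l[0]
    if n=="top": Q=Q[abs(e)<max(.004,1.5*e.std())]
  print(n,len(Q),"angle",np.arctan2(-l[1],l[0])%np.pi,"std",e.std(),"x",Q[:,0].min(),Q[:,0].max(),"z",Q[:,1].min(),Q[:,1].max(), cv2.minAreaRect(Q) if n=="side" else "")
E
python3 f2.py
```

```text
side 171 angle 0.78552204 std 0.006259492 x 0.014841589 0.13902847 z 0.06530277 0.17930593 ((0.07629460096359253, 0.1180243194103241), (0.02181163802742958, 0.16073228418827057), 44.25926208496094)
side 172 angle 0.78192407 std 0.0061307787 x 0.014506847 0.13709794 z 0.06516312 0.18112345 ((0.07527025043964386, 0.11918323487043381), (0.021690746769309044, 0.1616048365831375), 44.3781623840332)
top 365 angle 1.4254829 std 0.014533046 x -0.020667743 0.095865846 z 0.080058694 0.58856416 
top 365 angle 1.4238735 std 0.014809228 x -0.020037407 0.09541396 z 0.08338945 0.589187
```

Call:
{"op": "step_arm", "data": {
  "series": [
    [-2.3, -0.4, -2.6, 0, 0, 0, 1],
    [-2.3, -0.4, -2.6, 0, 0, 0, 1],
    [0, 0, 0, 0, 0, 0, 1],
    [0, 0, 0, 0, 0, 0, 1],
    [0, 0, 0, 0, 0, 0, 1],
    [0, 0, 0, 0, 0, 0, 1]
  ]
}}

```text
clock: 18.7
tool_pos: [0.6452, 0.0332, 0.1903]
eef_rot: [0.642, 0.766, -0.001, -0.0]
contact_force: [-1.4, 2.4, 1.4]
opening: 0.103
finger_force: 14.7
```

```bash
python3 ang.py;python3 f2.py|head -2
```

```text
theta 0.7471165414319664 r 0.22650785717593588 [0.64523093 0.03319203 0.19032945] [-1.4  2.4  1.4] 9.030482835232851
side 177 angle 0.7572827 std 0.006352646 x 0.009993315 0.1348693 z 0.065542944 0.17879663 ((0.07198730111122131, 0.11743323504924774), (0.021757308393716812, 0.1618996113538742), 46.09170913696289)
side 172 angle 0.7567596 std 0.0063832235 x 0.009987296 0.13539559 z 0.06595741 0.17638403 ((0.07279454171657562, 0.1166878491640091), (0.02181578241288662, 0.15928681194782257), 46.09439468383789)
```

The three angle estimates average about 0.757 rad, which is the target. I'll hold still for a moment, then take a last look.

Call:
{"op": "step_arm", "data": {
  "series": [
    [0, 0, 0, 0, 0, 0, 1],
    [0, 0, 0, 0, 0, 0, 1],
    [0, 0, 0, 0, 0, 0, 1],
    [0, 0, 0, 0, 0, 0, 1],
    [0, 0, 0, 0, 0, 0, 1],
    [0, 0, 0, 0, 0, 0, 1],
    [0, 0, 0, 0, 0, 0, 1],
    [0, 0, 0, 0, 0, 0, 1],
    [0, 0, 0, 0, 0, 0, 1],
    [0, 0, 0, 0, 0, 0, 1]
  ]
}}

```text
clock: 19.9
tool_pos: [0.6451, 0.0332, 0.1902]
eef_rot: [0.642, 0.766, -0.001, -0.0]
contact_force: [-4.9, 1.5, 4.7]
opening: 0.106
finger_force: 14.4
```

```bash
python3 ang.py;python3 f2.py|head -1
python3 - <<'E'
from h import *
w,f=r.snapshot("side")
cv2.imwrite("pics/c9.png",cv2.resize(w[110:240,240:400],(738,600),interpolation=cv2.INTER_CUBIC))
E
```

```text
theta 0.7463523485478334 r 0.22644165317407827 [0.64514735 0.03318451 0.19016408] [-4.9  1.5  4.7] 9.345890617938387
side 176 angle 0.7521561 std 0.00632532 x 0.012022134 0.13628398 z 0.06737459 0.17564367 ((0.07241158187389374, 0.1169794499874115), (0.02169499732553959, 0.1608026623725891), 46.09504699707031)
```

View pics/c9.png

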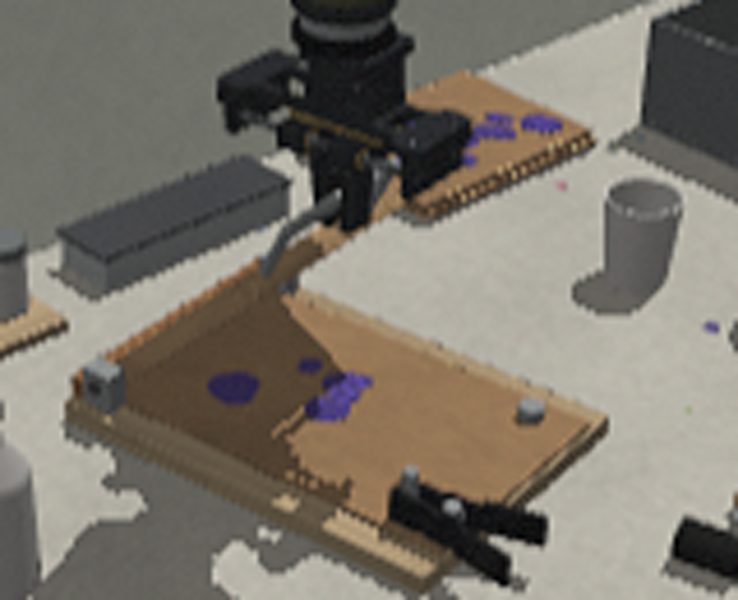

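The clip is on its pin at crop (440,520) and the bar is held at (345,200). The screen is steady at about 0.755 rad, so I'm handing in.

```bash
python3 -c "
from plant import r
print(r.finish_job())"
```

```text
the job is handed in; nothing more can be done
None
```

The clip is snapped on the tall pin, down on the board. The screen went past its balance point to about 0.96 rad and is now held still at about 0.755 rad, roughly 7° below it; the job is handed in with no verdict shown.

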